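# Drive a seized axle pin out of an extraction-arm joint

## Task

The axle pin of the fume-extraction arm joint clamped in the repair cradle has seized. Take the drift punch from the tool stand, enter its nose in the joint's bore from above and drive the pin out downwards, going down until the punch's collar rests on top of the joint and keeping a light steady pressure on it for about a second; never press with more than about 40 N, so feel your way slowly. Then put the punch back upright in its stand, seated on its collar, and leave the other things where they are.

Things in the scene. Friction and masses are not known exactly. Their poses are not given: they have to be found in the camera images.
- cradle_mid (a point): point of the fixed cradle above its middle, level with the top face of the joint, 100 mm above the bench; z up, x and y as the cradle's. The joint lies somewhere along the saddles: its bore is up to 10 mm from this point towards the cradle's +y or -y (no shift in x). That offset is not measured: look, or feel for the bore
- fixture: the fixed cradle, 120 (x) by 270 mm (y). In it the joint, held fast: an aluminium block 50 x 52 mm, 34 mm thick, level top face 100 mm above the bench, a tube (tops at 99 mm) going out to +y and -y; clamp caps on the tubes 105 mm out reach 114 mm. Origin on the bench under cradle_mid, z up. The bore: round, 11.5 mm wide, vertical, right through, 1 mm chamfer at its mouth
- pin (a joint): how far the pin has been driven down its bore (m). The pin's plain end lies 6 mm plus this value below the joint's top face; its 16 mm head hangs below the joint. Shank 10 mm thick. It starts at 2 to 6 mm and reaches 29 mm when the punch's collar sits on the joint (its stop is at 36 mm). Seized: it moves only under 10 to 14 N (more if pushed faster than 20 mm/s), and stays where left
- punch_grip (a point): centre of the square grip of the drift punch, to be held here. Grip 14 x 14 mm (faces along its x and y), 62 mm tall; below it a round collar 22 mm wide, 6 mm thick; below that the nose, 8 mm thick, 35 mm long, end slightly tapered. z up along the punch; collar's underside 37 mm below this point, nose end 72 mm below. About 100 to 200 g
- punch_tip (a point): centre of the end of the punch's nose; z up along the punch
- punch: the drift punch, upright in either hole of the stand, up to 2 mm off the hole's centre; origin at the centre of the underside of its collar, z up along the punch
- stand: fixed black tool stand, 80 (x) by 160 mm (y), 50 mm high; origin at the centre of its underside. Two round through holes 14.5 mm wide, mouths chamfered 2 mm, at y = -40 and +40 mm; a tool stands in each, resting on its collar
- hole_a (a point): centre of the mouth of the stand's hole at y = -40 mm, in its top face 50 mm above the bench
- hole_b (a point): centre of the mouth of the stand's hole at y = +40 mm, in its top face 50 mm above the bench
- scraper: bystander: scraper with a wooden ball handle (36 mm ball, top 64 mm above the stand) in the stand's other hole; its blade is too thick for the bore. Origin at the underside of its collar
- bottle: bystander: amber glass bottle, 60 mm wide, 130 mm tall; origin at the centre of its underside
- jar: bystander: glass jar, 56 mm wide, 60 mm tall; origin at the centre of its underside
- vials: bystander: white vial rack 90 x 120 mm, 42 mm tall; origin at the centre of its underside
Mind the look-alikes: they are no part of the job. What is shaped like the punch but blue is not meant. Leave any pink or turquoise look-alike of the stand alone.

How it is judged:
On the way, in this order (a step that is already met when the one before it is completed fails the run):
1. the punch's nose is in the bore from above and has pushed the pin on (horizontal distance between punch_tip and cradle_mid below 0.015 m and z of punch_tip in the frame of cradle_mid below -0.01 m and value of joint pin above 0.009 m), for 0.1 s.
2. the pin is driven down, and the punch, its collar down on the joint, bears on it lightly (3 N or more) for half a second (horizontal distance between punch and cradle_mid below 0.016 m and z of punch in the frame of cradle_mid below 0.0015 m and angle between punch's own z axis and vertical below 0.12 rad and contact force between punch and fixture above 3 N and value of joint pin above 0.026 m), for 0.5 s.
At the end, for the whole second after the job is handed in: The pin is driven at least 26 mm down; the punch stands upright (within 0.12 rad), at rest, in a hole of the stand, its collar within 6 mm of the hole's mouth (value of joint pin above 0.026 m and (distance between punch and hole_a below 0.006 m or distance between punch and hole_b below 0.006 m) and angle between punch's own z axis and vertical below 0.12 rad and linear speed of punch below 0.03 m/s); the robot touches nothing.
It fails at once if the punch presses on the joint, its pin or the cradle with more than 60 N (contact force between punch and fixture above 60 N).
It fails at once if the punch is pushed on the stand with more than 60 N (contact force between punch and stand above 60 N).
It fails at once if a bystander is moved more than 20 mm (distance of any of scraper, bottle, jar, vials from where it was at the start of the episode above 0.02 m).
It also fails if it takes over 72 s, if anything falls off the work surface, if the arm or the gripper's body presses on something with over 40 N, if the wrist force passes 120 N, or if a joint passes its speed limit or range.

## Robot

A 7-joint arm with a two-finger parallel gripper is mounted at the origin on the work surface. World frame = base frame: x ahead of the robot, y to its left, z up, the work surface at z = 0. Lengths are in m, angles in rad, forces in N, time in s.
With the tool pointing down it reaches from about 0.4 to 0.85 m from the base axis. Payload 10.4 kg.
Tool frame: the origin (TCP) lies at the centre of the arm's flange, where the gripper is bolted on; the fingertips stand 173 mm ahead of it and the grasp point (between the pads) lies 155 mm ahead of it; z points along the fingers, y is the line along which they close (so a half turn about z gives the same grasp; the last joint's range is limited). The gripper opens to 85 mm and grips with 20 to 120 N. Pads are 22 mm wide; open, the fingers measure 114 mm over their backs; the gripper's body (76 mm by 85 mm) begins 54 mm behind the grasp point. The pads swing forward as they close: fully open they stand 13 mm farther back than shut.
Start: joints at [-1.146, 0.332, -0.065, 1.46, 0.022, 1.35, -0.088], TCP at [0.271, 0.563, 0.405] pointing down, gripper open.
Joint ranges: [-2.6, 2.6], [-0.5, 2.12], [-1.47, 1.34], [0.16, 2.42], [-1.27, 4.41], [0.06, 2.06], [-2.6, 2.6]. Speed limits (rad/s): [2.22, 2.22, 2.79, 2.79, 3.14, 3.14, 3.14].

## Interface

Orientations are given as a unit quaternion [x, y, z, w].
In Python, from workcell import manip, viewer, finder gives the robot as it stands.
- The arm moves only by the tool arm_command, never from a script. Its argument "plan" is a list of rows, each an object with "dp": the shift along the tool's x, y, z in mm, a list of three; "spin": the turn about the tool's z in rad. A call has 1 to 5 rows; each row shifts and turns the commanded pose from where the row before left it, along the tool's axes as they then stand; what a row does not reach is not made up. A row lasts 1/10 s, in which the tool goes at most 50 mm and 8.59 degrees, less where a joint would pass 70% of its speed; a pose out of reach is approached as far as the arm can. A call is refused whole if a number of a shift passes 50 or a number of a turn 0.15, either way. A call with a gripper value outside its range is refused whole. "grip" is the closure, from -1 (fully open) to 1 (shut), set as the call begins (left out, the last holds). The fingers move at their own pace and stop on an object; "newtons" is the grip in N (left out, the last holds). Time passes only in rows, so rows that do not move let the fingers close. It gives the time, the measured TCP pose, the force, the opening and the grip force at its end, in the units of the state.
- manip.get_obs(): the state, without advancing time (a new reading comes with each control period).
- viewer.camera(name): name is "side" or "top"; returns the picture (420x560x3 uint8, blue, green, red); there is no depth.
- viewer.camera_params(name): a dict with "vertical_fov" (degrees; the focal length in pixels is half the picture's height over the tangent of half this angle, whatever the lens; pixels are square), "cx", "cy" (the principal point, pixels), "R" (3x3) and "t" (3): a world point X has camera coordinates R X + t. Camera axes: x right, y down, z forward; pixel columns grow to the right and rows downward; lengths in m; the calibration is good to about 2 mm. A picture is of the moment at which its call begins. camera_params takes no time and is no camera call.
- manip.hand_in(): hands the job in; it is judged then, once.
Trained networks look in the newest picture that a camera, given by its name, has taken for a name from the list of things; names that differ only in an ending like _2 or _b are one class to them, and where a whole thing is asked for, a point or a joint stands for the part that bears it (a point fixed in the world has none). Each returns a list of dicts, best first, with "score" (0 to 1); they miss things now and then, are a little off and sometimes report something else, mostly with a low value. They report only what shows in the picture. A call takes as long as a camera call. They do not tell look-alikes from the thing itself.
- finder.find_in(camera, thing): "position" ([x, y, z] in m, in world coordinates, good to about 4 mm: the middle of the surface that is visible of it).
The state is a dict: "clock": time; "joint_pos": joint angles; "joint_velocities": joint speeds; "tau": joint torques, N m; "position": TCP position; "ee_rot": TCP orientation; "ft_force": force on the tool from outside, world axes, zero at the start; "torque": the same for the moment, N m; "grip_width": opening from 0.0 (shut) to 1.0 (fully open); "grasp_force": force on a finger pad.
Only numpy, scipy, OpenCV 4.12 (cv2) and the standard library are available. Lean on these libraries where they do the work, as an engineer would, in place of code of your own. Each camera call takes 0.05 s, during which the arm holds its last target. There are 200 camera calls.

## Working session

There is one attempt and no reset: what is moved stays moved. The work goes in short steps, Python scripts to look and compute and a tool call to move; the robot and the scene stay as the last step left them, time stands still between calls to the robot, and variables do not carry over. Pictures are saved under pics/ and viewed, at most 10 in all, crops included, and the job is handed in when it is done.

Besides the shell and the picture viewer there is one more tool, called after ">>>" as name(argument=value, ...) on one line, values as JSON. arm_command: Moves the arm, as the interface text tells. Its arguments: {"type":"object","properties":{"plan":{"type":"array","items":{"type":"object","properties":{"dp":{"type":"array","items":{"type":"number"}},"spin":{"type":"number"}}}},"grip":{"type":"number"},"newtons":{"type":"number"}},"required":["plan"]}

```bash
mkdir -p pics; cat > h.py <<'E'
import numpy as np,cv2
from workcell import manip,viewer,finder
from scipy.spatial.transform import Rotation as Ro
def ray(cam,u,v,z):
    p=viewer.camera_params(cam);f=210/np.tan(np.radians(p["vertical_fov"])/2)
    R=np.array(p["R"]);t=np.array(p["t"]);c=-R.T@t
    d=R.T@np.array([(u-p["cx"])/f,(v-p["cy"])/f,1]);return c+d*(z-c[2])/d[2]
def proj(cam,X):
    p=viewer.camera_params(cam);f=210/np.tan(np.radians(p["vertical_fov"])/2)
    x=np.array(p["R"])@np.array(X)+np.array(p["t"]);return np.array([p["cx"]+f*x[0]/x[2],p["cy"]+f*x[1]/x[2]])
E
python3 - <<'E'
from h import *
for c in("top","side"):
    cv2.imwrite(f"pics/{c}0.png",viewer.camera(c))
    p=viewer.camera_params(c);print(c,p["vertical_fov"],np.round(-np.array(p["R"]).T@np.array(p["t"]),3))
    for n in("punch","stand","fixture","hole_a","cradle_mid","scraper","punch_grip"):
        print(n,[(round(d["score"],2),np.round(d["position"],3).tolist(),proj(c,d["position"]).round().tolist()) for d in finder.find_in(c,n)[:4]])
o=manip.get_obs();print({k:np.round(v,3).tolist() for k,v in o.items()});print(Ro.from_quat(o["ee_rot"]).as_matrix().round(4))
E
```

```text
top 53.91343689087953 [ 0.383 -0.078  1.158]
punch [(0.41, [0.596, -0.165, 0.084], [316.0, 185.0])]
stand [(0.87, [0.39, -0.534, 0.051], [453.0, 268.0]), (0.86, [0.342, -0.309, 0.045], [368.0, 284.0]), (0.76, [0.5, -0.185, 0.053], [322.0, 223.0])]
fixture [(0.66, [0.533, 0.096, 0.012], [221.0, 210.0])]
hole_a [(0.87, [0.393, -0.532, 0.05], [452.0, 267.0]), (0.85, [0.501, -0.193, 0.05], [325.0, 223.0]), (0.76, [0.344, -0.307, 0.046], [367.0, 283.0]), (0.54, [0.62, -0.4, 0.03], [399.0, 183.0])]
cradle_mid [(0.93, [0.536, 0.091, 0.012], [222.0, 209.0])]
scraper [(0.44, [0.503, -0.231, 0.108], [342.0, 220.0])]
punch_grip [(0.51, [0.507, -0.151, 0.103], [311.0, 218.0]), (0.45, [0.501, -0.19, 0.052], [324.0, 223.0])]
side 54.21981723372691 [ 0.096 -0.961  0.709]
punch [(0.63, [0.593, -0.177, 0.065], [319.0, 232.0]), (0.52, [0.506, -0.161, 0.087], [288.0, 231.0])]
stand [(0.87, [0.339, -0.341, 0.05], [259.0, 306.0]), (0.86, [0.488, -0.237, 0.052], [296.0, 259.0]), (0.78, [0.38, -0.562, 0.054], [328.0, 373.0])]
fixture [(0.56, [0.535, 0.073, 0.026], [262.0, 207.0])]
hole_a [(0.84, [0.338, -0
[... 195 characters left out ...]
61, [0.5, -0.244, 0.104], [301.0, 243.0]), (0.44, [0.699, -0.082, 0.066], [332.0, 206.0])]
punch_grip [(0.59, [0.592, -0.175, 0.062], [318.0, 232.0]), (0.48, [0.507, -0.161, 0.087], [288.0, 231.0])]
{'clock': 0.8, 'joint_pos': [-1.146, 0.332, -0.065, 1.46, 0.022, 1.35, -0.088], 'joint_velocities': [-0.0, -0.001, -0.001, 0.001, 0.0, 0.0, -0.0], 'tau': [-0.001, -62.519, 0.048, -39.181, 0.017, 0.002, -0.0], 'position': [0.271, 0.563, 0.405], 'ee_rot': [0.222, 0.975, 0.0, 0.0], 'ft_force': [0.283, -0.121, -0.165], 'torque': [0.056, -0.031, -0.022], 'grasp_force': 0.0, 'grip_width': 1.002}
[[-9.014e-01  4.330e-01  0.000e+00]
 [ 4.330e-01  9.014e-01  1.000e-04]
 [ 0.000e+00  1.000e-04 -1.000e+00]]
```

View pics/top0.png

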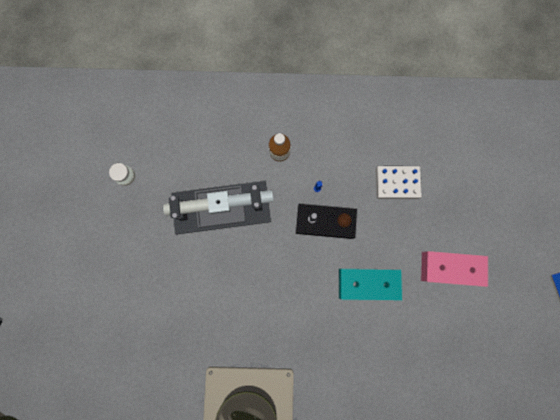

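View pics/side0.png

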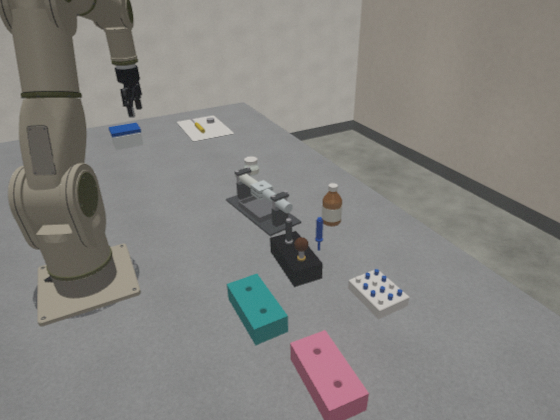

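The top view shows the black stand at about (327,221), with the dark-gripped punch at (313,218) and the scraper at (344,220). The bore is at (218,202) in the cradle. The blue punch at (318,186) and the pink and turquoise stands are decoys. Next I'll zoom in on the stand and the joint.

```bash
python3 - <<'E'
from h import *
a=cv2.imread("pics/top0.png");b=cv2.imread("pics/side0.png")
r=lambda im,x,y,w,h,s:cv2.resize(im[y:y+h,x:x+w],(w*s,h*s),interpolation=cv2.INTER_CUBIC)
o=np.zeros((600,800,3),np.uint8)
o[:300]=r(a,160,170,100,75,4)[:,:400].repeat(1,1) if 0 else np.hstack([r(a,165,172,114,75,4)[:300,:400],r(a,275,180,100,75,4)])
o[300:]=np.hstack([r(b,220,160,100,75,4),r(b,250,210,100,75,4)])
cv2.imwrite("pics/z0.png",o)
E
```

```text
(no output)
```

View pics/z0.png

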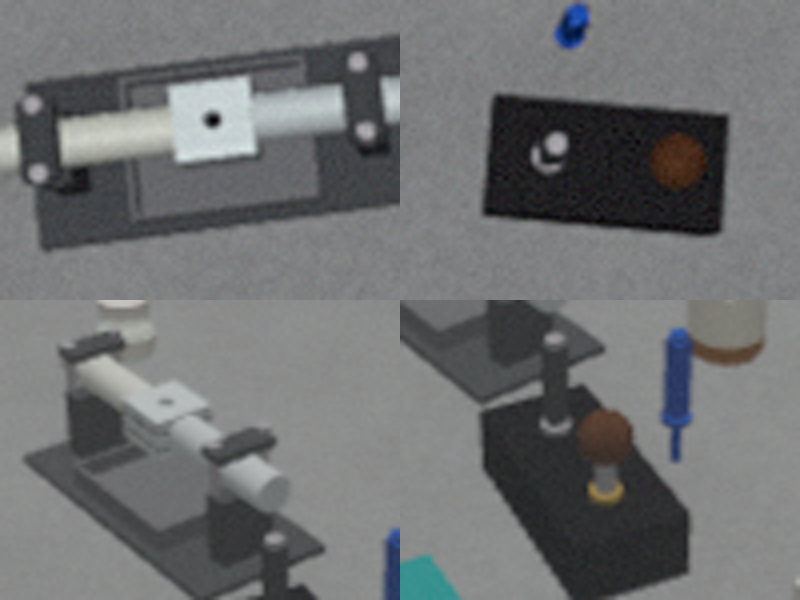

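The crop puts the bore at about (218,202). The punch collar is at (312,219) and its top at (314.2,215.5). Next I'll compute positions and yaws.

```bash
python3 - <<'E'
from h import *
T=lambda x,y:(275+(x-400)/4-.375,180+y/4-.375)
J=lambda x,y:(165+x/4-.375,172+y/4-.375)
S1=lambda x,y:(220+x/4-.375,160+(y-300)/4-.375)
S2=lambda x,y:(250+(x-400)/4-.375,210+(y-300)/4-.375)
P=lambda c,p,z:ray(c,*p,z)
c=[P("top",T(*q),.05) for q in((495,95),(728,116),(720,235),(484,215))]
for q in c:print(q.round(4))
print("stand c",np.mean(c,0).round(4),"L",np.linalg.norm(c[0]-c[1]),np.linalg.norm(c[1]-c[2]))
d=c[0]-c[1]+c[3]-c[2];d/=np.linalg.norm(d);print("stand y dir",d,"yaw",np.arctan2(-d[0],d[1]))
m=np.mean(c,0);print("holes",m+.04*d,m-.04*d)
print("collar top",P("top",T(548,155),.056),"side",P("side",S2(556,425),.056))
print("punch top",P("top",T(557,142),.118),"side",P("side",S2(555,340),.118))
print("blue side/top",P("side",S2(678,335),.118),P("top",T(578,12),.118))
print("bore",P("top",J(212,120),.1),"side",P("side",S1(167,402),.1))
j=[P("top",J(*q),.1) for q in((168,87),(252,77),(258,155),(174,163))]
print("block c",np.mean(j,0),np.linalg.norm(j[0]-j[1]),np.linalg.norm(j[1]-j[2]))
d=j[0]-j[1]+j[3]-j[2];print("yaw",np.arctan2(-d[0],d[1]))
b=[P("top",J(*q),.114) for q in((32,104),(38,173),(357,61),(366,131))];print("caps mid",np.mean(b,0),"yaw",np.arctan2(-(b[0]+b[1]-b[2]-b[3])[0],(b[0]+b[1]-b[2]-b[3])[1]))
E
```

```text
[ 0.5515 -0.1202  0.05  ]
[ 0.5415 -0.2783  0.05  ]
[ 0.4609 -0.2728  0.05  ]
[ 0.47   -0.1145  0.05  ]
stand c [ 0.506  -0.1964  0.05  ] L 0.15843719664258749 0.08082024834617058
stand y dir [0.0604097  0.99817367 0.        ] yaw -0.060446498632604866
holes [ 0.50837741 -0.1565074   0.05      ] [ 0.50354464 -0.23636129  0.05      ]
collar top [ 0.510897   -0.15633181  0.056     ] side [ 0.50656808 -0.1640622   0.056     ]
punch top [ 0.51213398 -0.15749065  0.118     ] side [ 0.5112089  -0.15544234  0.118     ]
blue side/top [ 0.58520677 -0.18921596  0.118     ] [ 0.59652446 -0.16969821  0.118     ]
bore [0.54276478 0.09099356 0.1       ] side [0.54182956 0.08505733 0.1       ]
block c [0.54254918 0.09032699 0.1       ] 0.05480007242600676 0.05140182651651779
yaw 0.13592988153426533
caps mid [0.5422985  0.09738558 0.114     ] yaw 0.1590463864747014
```

```bash
cat >> h.py <<'E'
def plan(x,y,z,yaw,n,ndig=0):
    # rows to TCP target, tool y axis at world angle yaw (mod pi)
    o=manip.get_obs();R=Ro.from_quat(o["ee_rot"]);p=np.array(o["position"]);M=R.as_matrix()
    y0=np.arctan2(M[1,1],M[0,1]);dy=(yaw-y0+np.pi/2)%np.pi-np.pi/2
    s=round(-dy/n,3);rows=[];T=np.array([x,y,z])
    for k in range(n):
        d=np.round(R.inv().apply((T-p)/(n-k))*1000,ndig);p=p+R.apply(d/1000);R=R*Ro.from_euler("z",s)
        rows.append({"dp":d.tolist(),"spin":s})
    for i in range(0,n,5):print(rows[i:i+5])
    print("at",np.round(o["position"],4),"yaw",y0.round(4),"tilt",np.round(M[:2,2],4),"F",np.round(o["ft_force"],1),"w",o["grip_width"],"t",o["clock"])
E
python3 -c "
from h import *
plan(.51,-.157,.36,-.06,20)"
```

```text
[{'dp': [-26.0, -27.0, 2.0], 'spin': np.float64(0.059)}, {'dp': [-28.0, -26.0, 2.0], 'spin': np.float64(0.059)}, {'dp': [-29.0, -24.0, 2.0], 'spin': np.float64(0.059)}, {'dp': [-31.0, -22.0, 2.0], 'spin': np.float64(0.059)}, {'dp': [-32.0, -20.0, 2.0], 'spin': np.float64(0.059)}]
[{'dp': [-33.0, -18.0, 2.0], 'spin': np.float64(0.059)}, {'dp': [-34.0, -17.0, 2.0], 'spin': np.float64(0.059)}, {'dp': [-35.0, -14.0, 2.0], 'spin': np.float64(0.059)}, {'dp': [-36.0, -12.0, 2.0], 'spin': np.float64(0.059)}, {'dp': [-37.0, -10.0, 2.0], 'spin': np.float64(0.059)}]
[{'dp': [-37.0, -8.0, 2.0], 'spin': np.float64(0.059)}, {'dp': [-38.0, -6.0, 3.0], 'spin': np.float64(0.059)}, {'dp': [-38.0, -4.0, 2.0], 'spin': np.float64(0.059)}, {'dp': [-38.0, -1.0, 3.0], 'spin': np.float64(0.059)}, {'dp': [-38.0, 1.0, 2.0], 'spin': np.float64(0.059)}]
[{'dp': [-38.0, 3.0, 3.0], 'spin': np.float64(0.059)}, {'dp': [-38.0, 5.0, 2.0], 'spin': np.float64(0.059)}, {'dp': [-37.0, 8.0, 3.0], 'spin': np.float64(0.059)}, {'dp': [-37.0, 10.0, 2.0], 'spin': np.float64(0.059)}, {'dp': [-36.0, 11.0, 3.0], 'spin': np.float64(0.059)}]
at [0.2706 0.5634 0.4047] yaw 1.123 tilt [0.     0.0001] F [ 0.3 -0.1 -0.2] w 1.0021910905481979 t 0.8
```

>>> arm_command(plan=[{"dp":[-26,-27,2],"spin":0.059},{"dp":[-28,-26,2],"spin":0.059},{"dp":[-29,-24,2],"spin":0.059},{"dp":[-31,-22,2],"spin":0.059},{"dp":[-32,-20,2],"spin":0.059}], grip=0.2)

```text
clock: 1.3
position: [0.3306, 0.3824, 0.3948]
ee_rot: [0.364, 0.931, 0.0, 0.0]
ft_force: [0.8, 0.1, -0.5]
grip_width: 0.4
grasp_force: 0.0
```

>>> arm_command(plan=[{"dp":[-33,-18,2],"spin":0.059},{"dp":[-34,-17,2],"spin":0.059},{"dp":[-35,-14,2],"spin":0.059},{"dp":[-36,-12,2],"spin":0.059},{"dp":[-37,-10,2],"spin":0.059}])

```text
clock: 1.8
position: [0.3909, 0.2027, 0.3849]
ee_rot: [0.497, 0.868, 0.0, 0.0]
ft_force: [0.1, 0.1, 0.4]
grip_width: 0.403
grasp_force: 0.0
```

>>> arm_command(plan=[{"dp":[-37,-8,2],"spin":0.059},{"dp":[-38,-6,3],"spin":0.059},{"dp":[-38,-4,2],"spin":0.059},{"dp":[-38,-1,3],"spin":0.059},{"dp":[-38,1,2],"spin":0.059}])

```text
clock: 2.3
position: [0.4508, 0.0218, 0.3729]
ee_rot: [0.619, 0.785, 0.0, 0.0]
ft_force: [0.5, 1.2, -0.3]
grip_width: 0.401
grasp_force: 0.0
```

>>> arm_command(plan=[{"dp":[-38,3,3],"spin":0.059},{"dp":[-38,5,2],"spin":0.059},{"dp":[-37,8,3],"spin":0.059},{"dp":[-37,10,2],"spin":0.059},{"dp":[-36,11,3],"spin":0.059}])

```text
clock: 2.8
position: [0.5102, -0.1589, 0.36]
ee_rot: [0.728, 0.686, 0.0, 0.0]
ft_force: [-0.2, 0.2, 0.5]
grip_width: 0.4
grasp_force: 0.0
```

```bash
python3 -c "
from h import *
plan(.5105,-.157,.242,-.06,8)"
```

```text
[{'dp': [0.0, 0.0, 15.0], 'spin': np.float64(0.0)}, {'dp': [0.0, 0.0, 15.0], 'spin': np.float64(0.0)}, {'dp': [0.0, 0.0, 15.0], 'spin': np.float64(0.0)}, {'dp': [0.0, 0.0, 15.0], 'spin': np.float64(0.0)}, {'dp': [0.0, 0.0, 14.0], 'spin': np.float64(0.0)}]
[{'dp': [1.0, 0.0, 15.0], 'spin': np.float64(0.0)}, {'dp': [0.0, 0.0, 14.0], 'spin': np.float64(0.0)}, {'dp': [1.0, 0.0, 15.0], 'spin': np.float64(0.0)}]
at [ 0.5102 -0.1589  0.36  ] yaw -0.059 tilt [0.001  0.0001] F [-0.2  0.2  0.5] w 0.4004948753373112 t 2.8
```

>>> arm_command(plan=[{"dp":[0,0,15]},{"dp":[1,0,15]},{"dp":[1,0,15]},{"dp":[0,0,15]},{"dp":[0,0,15]}])

```text
invalid input at $.plan[0]: expected keys dp, spin
```

>>> arm_command(plan=[{"dp":[0,0,14]},{"dp":[0,0,14]},{"dp":[0,0,14]},{"dp":[0,0,0]}])

```text
invalid input at $.plan[0]: expected keys dp, spin
```

```bash
python3 - <<'E'
from h import *
a=viewer.camera("top");b=viewer.camera("side")
r=lambda im,x,y,w,h,s:cv2.resize(im[y:y+h,x:x+w],(w*s,h*s),interpolation=cv2.INTER_CUBIC)
cv2.imwrite("pics/z1.png",np.hstack([r(a,265,170,100,100,4),r(b,240,180,100,100,4)]))
plan(.5105,-.157,.242,-.06,1)
E
```

```text
[{'dp': [5.0, 0.0, 118.0], 'spin': np.float64(-0.005)}]
at [ 0.5098 -0.1621  0.3596] yaw -0.0651 tilt [ 0.0001 -0.0027] F [ 0.4  0.4 -0.8] w 0.3990825647850583 t 2.9
```

View pics/z1.png

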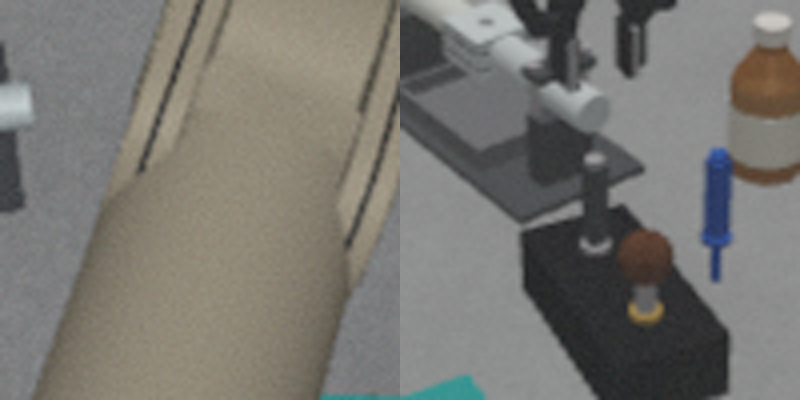

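The call was refused because every row needs a `spin` key, so the arm hasn't descended. In the side view, the fingers (560 and 630, 40) straddle the line above the punch top (595,160).

>>> arm_command(plan=[{"dp":[0,0,10],"spin":0},{"dp":[0,0,10],"spin":0},{"dp":[0,0,10],"spin":0},{"dp":[0,0,0],"spin":0},{"dp":[0,0,0],"spin":0}])

```text
clock: 3.4
position: [0.5098, -0.1569, 0.3294]
ee_rot: [0.727, 0.687, -0.0, -0.0]
ft_force: [0.4, 0.2, -0.3]
grip_width: 0.401
grasp_force: 0.0
```

```bash
python3 -c "
from h import *
plan(.5105,-.157,.242,-.06,8)"
```

```text
[{'dp': [-0.0, 0.0, 11.0], 'spin': np.float64(0.0)}, {'dp': [-0.0, 0.0, 11.0], 'spin': np.float64(0.0)}, {'dp': [-0.0, 0.0, 11.0], 'spin': np.float64(0.0)}, {'dp': [-0.0, 0.0, 11.0], 'spin': np.float64(0.0)}, {'dp': [-0.0, 0.0, 11.0], 'spin': np.float64(0.0)}]
[{'dp': [-0.0, 0.0, 11.0], 'spin': np.float64(0.0)}, {'dp': [-0.0, 0.0, 11.0], 'spin': np.float64(0.0)}, {'dp': [-0.0, 1.0, 10.0], 'spin': np.float64(0.0)}]
at [ 0.5098 -0.1569  0.3294] yaw -0.0561 tilt [-0.0005  0.0003] F [ 0.4  0.2 -0.3] w 0.40109054279293427 t 3.4
```

>>> arm_command(plan=[{"dp":[0,1,12],"spin":0.004},{"dp":[0,0,12],"spin":0},{"dp":[0,0,12],"spin":0},{"dp":[0,0,12],"spin":0},{"dp":[0,0,12],"spin":0}])

```text
clock: 3.9
position: [0.5107, -0.1574, 0.2684]
ee_rot: [0.728, 0.685, -0.0, -0.0]
ft_force: [-0.1, -0.7, -0.1]
grip_width: 0.401
grasp_force: 0.0
```

>>> arm_command(plan=[{"dp":[0,0,10],"spin":0},{"dp":[0,0,10],"spin":0},{"dp":[0,0,7],"spin":0},{"dp":[0,0,0],"spin":0},{"dp":[0,0,0],"spin":0}])

```text
clock: 4.4
position: [0.5109, -0.1576, 0.2428]
ee_rot: [0.728, 0.685, 0.0, 0.0]
ft_force: [0.2, -0.2, -0.1]
grip_width: 0.402
grasp_force: 0.0
```

>>> arm_command(plan=[{"dp":[0,0,0],"spin":0},{"dp":[0,0,0],"spin":0},{"dp":[0,0,0],"spin":0},{"dp":[0,0,0],"spin":0},{"dp":[0,0,0],"spin":0}], grip=1, newtons=80)

```text
clock: 4.9
position: [0.5111, -0.1576, 0.2434]
ee_rot: [0.728, 0.685, 0.0, 0.0]
ft_force: [-2.1, 0.2, 6.1]
grip_width: 0.149
grasp_force: 78.1
```

```bash
python3 - <<'E'
from h import *
b=viewer.camera("side")
r=lambda im,x,y,w,h,s:cv2.resize(im[y:y+h,x:x+w],(w*s,h*s),interpolation=cv2.INTER_CUBIC)
cv2.imwrite("pics/z2.png",r(b,240,170,100,100,5))
plan(.5105,-.157,.242,-.06,1)
E
```

```text
[{'dp': [1.0, -1.0, 1.0], 'spin': np.float64(-0.001)}]
at [ 0.5111 -0.1575  0.2433] yaw -0.061 tilt [0.0011 0.0002] F [-1.3 -0.3  6.1] w 0.1523401227232943 t 4.95
```

View pics/z2.png

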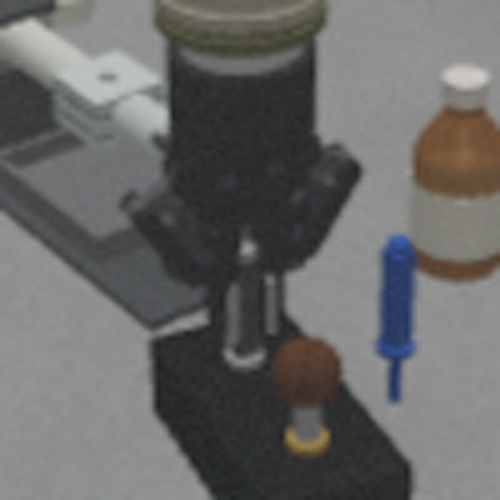

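The side view confirms the punch is between the pads, with an opening of about 13–14 mm. I'll lift it and refine the bore centroid.

>>> arm_command(plan=[{"dp":[0,0,-10],"spin":0},{"dp":[0,0,-20],"spin":0},{"dp":[0,0,-25],"spin":0},{"dp":[0,0,-25],"spin":0},{"dp":[0,0,-25],"spin":0}])

```text
clock: 5.45
position: [0.5106, -0.1575, 0.3491]
ee_rot: [0.728, 0.685, 0.0, 0.0]
ft_force: [-0.2, 0.1, -1.4]
grip_width: 0.153
grasp_force: 77.9
```

>>> arm_command(plan=[{"dp":[0,0,-20],"spin":0},{"dp":[0,0,-7],"spin":0},{"dp":[0,0,0],"spin":0},{"dp":[0,0,0],"spin":0}])

```text
clock: 5.85
position: [0.5106, -0.1573, 0.3738]
ee_rot: [0.728, 0.685, -0.0, -0.001]
ft_force: [0.5, 0.3, -1.2]
grip_width: 0.15
grasp_force: 77.9
```

```bash
python3 - <<'E'
from h import *
for c,f,(u0,v0) in(("top","pics/top0.png",(218,202)),("side","pics/side0.png",(261.5,185.2))):
    g=cv2.cvtColor(cv2.imread(f),cv2.COLOR_BGR2GRAY).astype(float)
    u0=round(u0);v0=round(v0);w=g[v0-4:v0+5,u0-4:u0+5]
    print(w.astype(int))
    m=np.clip(np.median(w)-10-w,0,None);vv,uu=np.mgrid[v0-4:v0+5,u0-4:u0+5];m[(uu-u0)**2+(vv-v0)**2>12]=0
    u,v=(m*uu).sum()/m.sum(),(m*vv).sum()/m.sum();print(c,u,v,ray(c,u,v,.1))
plan(.5426,.0895,.373,-.06,12)
E
```

```text
[[205 205 208 208 212 211 211 211 210]
 [206 205 201 173 170 187 205 206 203]
 [210 189 146 102  96 123 185 206 205]
 [206 166 106  41  20  54 160 202 203]
 [203 174  95  33   8  54 160 205 202]
 [205 197 151  84  79 129 188 210 212]
 [209 207 200 180 174 191 210 210 205]
 [205 205 210 209 204 205 210 206 207]
 [204 205 209 208 207 207 204 203 205]]
top 217.6709935097354 201.50274588117824 [0.54308824 0.09089099 0.1       ]
[[155 163 175 182 187 185 181 171 156]
 [184 185 187 186 186 186 185 187 178]
 [184 186 183 183 186 185 186 186 186]
 [186 181 169 165 169 181 185 185 186]
 [185 166 138 128 132 163 185 188 187]
 [187 179 169 165 164 175 185 185 187]
 [185 185 184 187 185 186 184 183 180]
 [185 186 186 186 187 182 177 171 163]
 [181 185 183 178 176 164 150 152 173]]
side 261.09139784946234 185.0268817204301 [0.54132039 0.08608395 0.1       ]
[{'dp': [21.0, 1.0, 0.0], 'spin': np.float64(-0.0)}, {'dp': [21.0, 1.0, 0.0], 'spin': np.float64(-0.0)}, {'dp': [21.0, 1.0, 0.0], 'spin': np.float64(-0.0)}, {'dp': [21.0, 2.0, 0.0], 'spin': np.float64(-0.0)}, {'dp': [21.0, 1.0, 0.0], 'spin': np.float64(-0.0)}]
[{'dp': [20.0, 2.0, 0.0], 'spin': np.float64(-0.0)}, {'dp': [21.0, 1.0, 0.0], 'spin': np.float64(-0.0)}, {'dp': [20.0, 2.0, 0.0], 'spin': np.float64(-0.0)}, {'dp': [21.0, 1.0, 0.0], 'spin': np.float64(-0.0)}, {'dp': [20.0, 2.0, 0.0], 'spin': np.float64(-0.0)}]
[{'dp': [21.0, 1.0, 0.0], 'spin': np.float64(-0.0)}, {'dp': [20.0, 2.0, 1.0], 'spin': np.float64(-0.0)}]
at [ 0.5106 -0.1573  0.3738] yaw -0.0609 tilt [-0.0012  0.0003] F [ 0.5  0.3 -1.2] w 0.1504443453232549 t 5.85
```

>>> arm_command(plan=[{"dp":[24,2,0],"spin":0},{"dp":[25,2,0],"spin":0},{"dp":[25,2,0],"spin":0},{"dp":[25,2,0],"spin":0},{"dp":[25,2,0],"spin":0}])

```text
clock: 6.35
position: [0.5281, -0.0332, 0.3733]
ee_rot: [0.728, 0.685, -0.001, -0.001]
ft_force: [0.6, -0.6, -1.2]
grip_width: 0.154
grasp_force: 77.9
```

>>> arm_command(plan=[{"dp":[25,2,0],"spin":0},{"dp":[25,1,0],"spin":0},{"dp":[25,1,0],"spin":0},{"dp":[25,1,0],"spin":0},{"dp":[23,1,0],"spin":0}])

```text
clock: 6.85
position: [0.5416, 0.0894, 0.3732]
ee_rot: [0.728, 0.685, -0.001, -0.001]
ft_force: [-0.0, -0.5, -1.1]
grip_width: 0.152
grasp_force: 77.9
```

>>> arm_command(plan=[{"dp":[0,0,12],"spin":0},{"dp":[0,0,12],"spin":0},{"dp":[0,0,6],"spin":0},{"dp":[0,0,0],"spin":0},{"dp":[0,0,0],"spin":0}])

```text
clock: 7.35
position: [0.5419, 0.0873, 0.3447]
ee_rot: [0.729, 0.685, -0.0, -0.0]
ft_force: [0.2, 0.1, -0.7]
grip_width: 0.152
grasp_force: 77.9
```

```bash
python3 - <<'E'
from h import *
b=viewer.camera("side")
r=lambda im,x,y,w,h,s:cv2.resize(im[y:y+h,x:x+w],(w*s,h*s),interpolation=cv2.INTER_CUBIC)
cv2.imwrite("pics/z3.png",r(b,225,130,75,75,8))
o=manip.get_obs();p=np.array(o["position"])
print("pred tip px",proj("side",p-[0,0,.227]),"collar",proj("side",p-[0,0,.192]))
plan(.5426,.0895,.343,-.06,1)
E
```

```text
pred tip px [260.82700988 179.68970253] collar [260.2829127  169.56089636]
[{'dp': [2.0, 0.0, 2.0], 'spin': np.float64(-0.002)}]
at [0.542  0.0875 0.345 ] yaw -0.062 tilt [0.0004 0.0002] F [-0.3  0.1 -1.3] w 0.15022038432383533 t 7.4
```

View pics/z3.png

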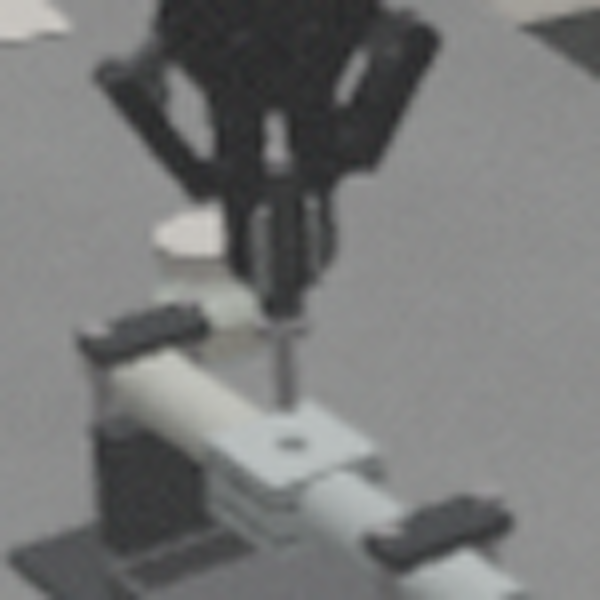

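The side view shows the nose tip at about (260.6,180.2), just above the bore at (260.8,184.9). I'll measure the offset numerically.

```bash
python3 - <<'E'
from h import *
b=np.mean([viewer.camera("side").astype(float) for _ in range(4)],0).mean(2)
print(b[168:190,253:270].astype(int))
p=np.array(manip.get_obs()["position"]);t=p-[0,0,.227]
for d in([0,0,0],[.001,0,0],[0,.001,0]):print(proj("side",t+d),proj("side",[*(t+d)[:2],.1]))
print(t)
E
```

```text
[[168 166 163 158 123  66  58  58  59  89 128 142 142 142 142 142 141]
 [161 158 155 148 130 102  79  79  89 111 132 141 142 141 142 142 142]
 [150 144 135 125 128 127 111 111 128 126 122 135 142 141 141 142 141]
 [126 124 122 116 105  97  98  96  99 106 123 138 141 141 142 141 141]
 [124 123 122 122 118 114 103  98 113 133 141 142 142 141 141 140 140]
 [125 124 124 123 125 127 113  97 116 136 141 140 141 141 140 139 140]
 [126 127 128 131 136 133 114  98 115 136 142 140 141 141 139 141 139]
 [132 135 135 140 141 135 114  98 110 132 143 142 142 142 141 139 141]
 [140 141 140 141 139 135 116  98 108 131 144 144 142 142 141 140 140]
 [145 141 142 141 141 140 119  97 109 133 142 143 142 142 142 142 141]
 [164 150 143 142 141 141 121  98 108 132 143 142 142 142 142 142 141]
 [186 172 155 144 143 142 121  98 109 136 149 144 140 140 141 141 141]
 [188 188 180 163 148 142 124 107 122 157 173 162 149 144 142 142 141]
 [186 187 186 185 170 157 154 148 161 180 186 182 171 156 145 142 141]
 [183 187 186 186 186 185 185 187 186 186 187 186 186 179 161 149 143]
 [183 185 186 186 186 185 185 184 184 185 186 187 186 187 183 171 156]
 [188 186 186 187 186 186 180 170 165 169 180 187 188 186 186 187 179]
 [185 187 187 187 187 187 169 138 129 132 166 186 188 188 187 187 186]
 [166 184 188 187 187 186 180 170 164 164 176 186 188 188 188 184 181]
 [125 158 180 185 187 186 186 187 186 186 186 186 183 181 178 164 149]
 [111 113 144 172 184 187 187 187 186 187 184 179 172 164 152 138 127]
 [ 98 103 111 134 165 181 186 183 179 176 164 150 154 173 183 178 160]]
[260.75647336 179.59957083] [261.0322612  184.72453282]
[261.04834964 179.52686513] [261.32189813 184.65087843]
[260.62369693 179.46991821] [260.90030346 184.59280412]
[0.54198999 0.0880005  0.11810431]
```

The side image puts the bore about 1.5 mm in +x from the current nose axis and about 0 in y. The top view gives roughly the same x and slightly more y. I'll shift and descend.

>>> arm_command(plan=[{"dp":[0.5,1.2,4],"spin":0},{"dp":[0,0,5],"spin":0},{"dp":[0,0,4],"spin":0},{"dp":[0,0,0],"spin":0},{"dp":[0,0,0],"spin":0}])

```text
clock: 8.1
position: [0.5431, 0.0885, 0.3315]
ee_rot: [0.728, 0.685, -0.0, -0.0]
ft_force: [-0.6, -0.6, -0.7]
grip_width: 0.153
grasp_force: 77.9
```

>>> arm_command(plan=[{"dp":[0,0,1],"spin":0},{"dp":[0,0,1],"spin":0},{"dp":[0,0,1],"spin":0},{"dp":[0,0,1],"spin":0},{"dp":[0,0,1],"spin":0}])

```text
clock: 8.6
position: [0.5432, 0.0886, 0.3267]
ee_rot: [0.728, 0.685, 0.0, 0.0]
ft_force: [0.1, 0.5, -0.9]
grip_width: 0.15
grasp_force: 77.9
```

>>> arm_command(plan=[{"dp":[0,0,1],"spin":0},{"dp":[0,0,1],"spin":0},{"dp":[0,0,1],"spin":0},{"dp":[0,0,1],"spin":0},{"dp":[0,0,1],"spin":0}])

```text
clock: 9.1
position: [0.5431, 0.0886, 0.3217]
ee_rot: [0.728, 0.685, 0.0, 0.0]
ft_force: [0.4, 0.5, -1.2]
grip_width: 0.148
grasp_force: 77.9
```

>>> arm_command(plan=[{"dp":[0,0,1],"spin":0},{"dp":[0,0,0],"spin":0}])

```text
clock: 9.3
position: [0.5431, 0.0886, 0.3206]
ee_rot: [0.728, 0.685, 0.0, -0.0]
ft_force: [1.3, 0.5, -0.8]
grip_width: 0.154
grasp_force: 77.8
```

The nose is in the bore, about 7.7 mm deep with no side force. I'll continue slowly.

>>> arm_command(plan=[{"dp":[0,0,1],"spin":0},{"dp":[0,0,1],"spin":0},{"dp":[0,0,1],"spin":0},{"dp":[0,0,1],"spin":0}])

```text
clock: 9.7
position: [0.5432, 0.0886, 0.3171]
ee_rot: [0.728, 0.685, 0.0, 0.0]
ft_force: [-2.5, 0.3, 9.0]
grip_width: 0.152
grasp_force: 79.2
```

>>> arm_command(plan=[{"dp":[0,0,1],"spin":0},{"dp":[0,0,1],"spin":0},{"dp":[0,0,1],"spin":0}])

```text
clock: 10.0
position: [0.5433, 0.0885, 0.3147]
ee_rot: [0.728, 0.685, 0.001, -0.0]
ft_force: [-2.9, 0.5, 9.3]
grip_width: 0.15
grasp_force: 79.3
```

>>> arm_command(plan=[{"dp":[0,0,1],"spin":0},{"dp":[0,0,1],"spin":0},{"dp":[0,0,1],"spin":0},{"dp":[0,0,1],"spin":0},{"dp":[0,0,1],"spin":0}])

```text
clock: 10.5
position: [0.5433, 0.0885, 0.3097]
ee_rot: [0.728, 0.685, 0.001, -0.0]
ft_force: [-2.8, -0.3, 9.5]
grip_width: 0.151
grasp_force: 79.3
```

>>> arm_command(plan=[{"dp":[0,0,1],"spin":0},{"dp":[0,0,1],"spin":0},{"dp":[0,0,1],"spin":0},{"dp":[0,0,1],"spin":0},{"dp":[0,0,1],"spin":0}])

```text
clock: 11.0
position: [0.5433, 0.0885, 0.3047]
ee_rot: [0.728, 0.685, 0.0, -0.0]
ft_force: [-3.2, -0.4, 9.7]
grip_width: 0.15
grasp_force: 79.3
```

>>> arm_command(plan=[{"dp":[0,0,1],"spin":0},{"dp":[0,0,1],"spin":0},{"dp":[0,0,1],"spin":0},{"dp":[0,0,1],"spin":0},{"dp":[0,0,1],"spin":0}])

```text
clock: 11.5
position: [0.5433, 0.0886, 0.2997]
ee_rot: [0.728, 0.685, 0.001, -0.0]
ft_force: [-3.3, -0.5, 10.0]
grip_width: 0.15
grasp_force: 79.3
```

>>> arm_command(plan=[{"dp":[0,0,1],"spin":0},{"dp":[0,0,1],"spin":0},{"dp":[0,0,1],"spin":0},{"dp":[0,0,1],"spin":0}])

```text
clock: 11.9
position: [0.5433, 0.0885, 0.2957]
ee_rot: [0.728, 0.685, 0.0, -0.0]
ft_force: [-2.9, -0.5, 9.7]
grip_width: 0.152
grasp_force: 79.3
```

>>> arm_command(plan=[{"dp":[0,0,0.5],"spin":0},{"dp":[0,0,0.5],"spin":0}])

```text
clock: 12.1
position: [0.5433, 0.0885, 0.2946]
ee_rot: [0.728, 0.685, 0.0, -0.0]
ft_force: [-2.7, -0.5, 8.6]
grip_width: 0.149
grasp_force: 79.3
```

>>> arm_command(plan=[{"dp":[0,0,0.5],"spin":0},{"dp":[0,0,0.5],"spin":0}])

```text
clock: 12.3
position: [0.5433, 0.0886, 0.2936]
ee_rot: [0.728, 0.685, 0.0, -0.0]
ft_force: [-2.4, -0.4, 9.3]
grip_width: 0.155
grasp_force: 79.3
```

>>> arm_command(plan=[{"dp":[0,0,0.5],"spin":0}])

```text
clock: 12.4
position: [0.5433, 0.0885, 0.2933]
ee_rot: [0.728, 0.685, 0.001, -0.0]
ft_force: [-4.5, -0.6, 15.3]
grip_width: 0.152
grasp_force: 80.0
```

>>> arm_command(plan=[{"dp":[0,0,0.5],"spin":0}])

```text
clock: 12.5
position: [0.5433, 0.0885, 0.2932]
ee_rot: [0.728, 0.685, 0.001, -0.0]
ft_force: [-6.7, -0.5, 20.6]
grip_width: 0.153
grasp_force: 80.6
```

>>> arm_command(plan=[{"dp":[0,0,0.4],"spin":0}])

```text
clock: 12.6
position: [0.5434, 0.0885, 0.2932]
ee_rot: [0.728, 0.685, 0.001, -0.0]
ft_force: [-8.6, -0.9, 23.6]
grip_width: 0.15
grasp_force: 81.0
```

The collar is seated at z = 0.2932 and the force is at about 24 N. I'll hold.

>>> arm_command(plan=[{"dp":[0,0,0],"spin":0},{"dp":[0,0,0],"spin":0},{"dp":[0,0,0],"spin":0},{"dp":[0,0,0],"spin":0},{"dp":[0,0,0],"spin":0}])

```text
clock: 13.1
position: [0.5433, 0.0885, 0.2933]
ee_rot: [0.728, 0.685, 0.001, -0.0]
ft_force: [-7.5, -0.4, 20.4]
grip_width: 0.151
grasp_force: 80.8
```

>>> arm_command(plan=[{"dp":[0,0,0],"spin":0},{"dp":[0,0,0],"spin":0},{"dp":[0,0,0],"spin":0},{"dp":[0,0,0],"spin":0},{"dp":[0,0,0],"spin":0}])

```text
clock: 13.6
position: [0.5434, 0.0885, 0.2932]
ee_rot: [0.728, 0.685, 0.001, -0.0]
ft_force: [-8.7, -0.8, 19.9]
grip_width: 0.152
grasp_force: 80.8
```

```bash
python3 - <<'E'
from h import *
b=viewer.camera("side")
cv2.imwrite("pics/z4.png",cv2.resize(b[130:205,225:300],(600,600),interpolation=cv2.INTER_CUBIC))
plan(.5433,.0885,.373,-.06,1)
E
```

```text
[{'dp': [0.0, 0.0, -80.0], 'spin': np.float64(-0.001)}]
at [0.5433 0.0885 0.2933] yaw -0.0611 tilt [0.0008 0.0013] F [-7.5 -1.4 20.3] w 0.15343203130076144 t 13.65
```

View pics/z4.png

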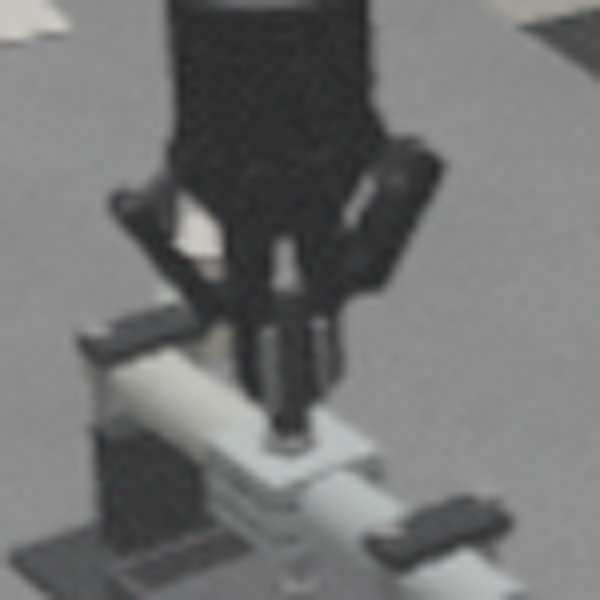

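The collar (290,440) sits flat on the joint and the pin head now shows below it (295,580). I'll withdraw and return.

>>> arm_command(plan=[{"dp":[0,0,-3],"spin":0},{"dp":[0,0,-10],"spin":0},{"dp":[0,0,-16],"spin":0},{"dp":[0,0,-18],"spin":0},{"dp":[0,0,-18],"spin":0}])

```text
clock: 14.15
position: [0.5429, 0.0883, 0.3572]
ee_rot: [0.728, 0.685, -0.0, -0.0]
ft_force: [1.3, -0.1, -0.6]
grip_width: 0.154
grasp_force: 78.5
```

>>> arm_command(plan=[{"dp":[0,0,-12],"spin":0},{"dp":[0,0,-5],"spin":0},{"dp":[0,0,0],"spin":0},{"dp":[0,0,0],"spin":0}])

```text
clock: 14.55
position: [0.5429, 0.0885, 0.3726]
ee_rot: [0.728, 0.685, -0.0, -0.0]
ft_force: [-0.5, 0.5, -2.0]
grip_width: 0.149
grasp_force: 78.5
```

```bash
python3 - <<'E'
from h import *
plan(.5109,-.1575,.373,-.061,10)
E
```

```text
[{'dp': [-25.0, -2.0, -0.0], 'spin': np.float64(0.0)}, {'dp': [-25.0, -2.0, -0.0], 'spin': np.float64(0.0)}, {'dp': [-25.0, -2.0, -0.0], 'spin': np.float64(0.0)}, {'dp': [-25.0, -2.0, -0.0], 'spin': np.float64(0.0)}, {'dp': [-25.0, -1.0, -0.0], 'spin': np.float64(0.0)}]
[{'dp': [-25.0, -2.0, -0.0], 'spin': np.float64(0.0)}, {'dp': [-24.0, -1.0, -0.0], 'spin': np.float64(0.0)}, {'dp': [-25.0, -2.0, -0.0], 'spin': np.float64(0.0)}, {'dp': [-24.0, -1.0, -0.0], 'spin': np.float64(0.0)}, {'dp': [-25.0, -2.0, -0.0], 'spin': np.float64(0.0)}]
at [0.5429 0.0885 0.3726] yaw -0.061 tilt [-0.0011 -0.0003] F [-0.5  0.5 -2. ] w 0.14902116612251157 t 14.55
```

>>> arm_command(plan=[{"dp":[-25,-2,0],"spin":0},{"dp":[-25,-2,0],"spin":0},{"dp":[-25,-2,0],"spin":0},{"dp":[-25,-2,0],"spin":0},{"dp":[-25,-1,0],"spin":0}])

```text
clock: 15.05
position: [0.526, -0.0366, 0.3724]
ee_rot: [0.728, 0.685, -0.001, -0.0]
ft_force: [1.1, 0.6, -0.8]
grip_width: 0.152
grasp_force: 78.5
```

>>> arm_command(plan=[{"dp":[-25,-2,0],"spin":0},{"dp":[-24,-1,0],"spin":0},{"dp":[-25,-2,0],"spin":0},{"dp":[-24,-1,0],"spin":0},{"dp":[-25,-2,0],"spin":0}])

```text
clock: 15.55
position: [0.5107, -0.1587, 0.3724]
ee_rot: [0.728, 0.685, -0.0, -0.001]
ft_force: [1.4, 0.3, -1.2]
grip_width: 0.149
grasp_force: 78.5
```

>>> arm_command(plan=[{"dp":[0,0,10],"spin":0},{"dp":[0,0,15],"spin":0},{"dp":[0,0,15],"spin":0},{"dp":[0,0,10],"spin":0},{"dp":[0,0,0],"spin":0}])

```text
clock: 16.05
position: [0.5105, -0.1574, 0.3215]
ee_rot: [0.728, 0.685, -0.001, -0.001]
ft_force: [-0.7, -0.4, -1.3]
grip_width: 0.15
grasp_force: 78.5
```

```bash
python3 - <<'E'
from h import *
plan(.5109,-.1575,.2435,-.061,8)
E
```

```text
[{'dp': [-0.0, 0.0, 10.0], 'spin': np.float64(0.0)}, {'dp': [-0.0, 0.0, 10.0], 'spin': np.float64(0.0)}, {'dp': [-0.0, 0.0, 10.0], 'spin': np.float64(0.0)}, {'dp': [-0.0, 0.0, 10.0], 'spin': np.float64(0.0)}, {'dp': [-0.0, 0.0, 9.0], 'spin': np.float64(0.0)}]
[{'dp': [-0.0, 0.0, 10.0], 'spin': np.float64(0.0)}, {'dp': [-0.0, 0.0, 9.0], 'spin': np.float64(0.0)}, {'dp': [-0.0, 1.0, 10.0], 'spin': np.float64(0.0)}]
at [ 0.5105 -0.1574  0.3215] yaw -0.0606 tilt [-0.0032  0.0002] F [-0.7 -0.4 -1.3] w 0.1502296893325134 t 16.05
```

>>> arm_command(plan=[{"dp":[0,0.3,12],"spin":0},{"dp":[0,0,14],"spin":0},{"dp":[0,0,10],"spin":0},{"dp":[0,0,4],"spin":0},{"dp":[0,0,3],"spin":0}])

```text
clock: 16.55
position: [0.5113, -0.158, 0.2798]
ee_rot: [0.728, 0.685, -0.0, -0.0]
ft_force: [-0.3, -0.5, -0.6]
grip_width: 0.149
grasp_force: 78.5
```

>>> arm_command(plan=[{"dp":[0,0,3],"spin":0},{"dp":[0,0,3],"spin":0},{"dp":[0,0,4],"spin":0}])

```text
clock: 16.85
position: [0.5115, -0.158, 0.2704]
ee_rot: [0.728, 0.685, 0.0, 0.0]
ft_force: [-0.1, 0.0, -0.5]
grip_width: 0.151
grasp_force: 78.5
```

In the hole with no contact force. I'll keep lowering.

>>> arm_command(plan=[{"dp":[0,0,5],"spin":0},{"dp":[0,0,5],"spin":0},{"dp":[0,0,5],"spin":0},{"dp":[0,0,5],"spin":0},{"dp":[0,0,3],"spin":0}])

```text
clock: 17.35
position: [0.5112, -0.1579, 0.2467]
ee_rot: [0.728, 0.685, -0.0, -0.0]
ft_force: [0.2, -0.3, -0.9]
grip_width: 0.15
grasp_force: 78.5
```

>>> arm_command(plan=[{"dp":[0,0,1],"spin":0},{"dp":[0,0,1],"spin":0},{"dp":[0,0,0.5],"spin":0},{"dp":[0,0,0],"spin":0}])

```text
clock: 17.75
position: [0.5114, -0.158, 0.2449]
ee_rot: [0.728, 0.685, 0.0, 0.0]
ft_force: [-0.0, -0.1, 0.1]
grip_width: 0.152
grasp_force: 78.5
```

>>> arm_command(plan=[{"dp":[0,0,0.5],"spin":0},{"dp":[0,0,0.5],"spin":0}])

```text
clock: 17.95
position: [0.5113, -0.158, 0.2438]
ee_rot: [0.728, 0.685, 0.0, 0.0]
ft_force: [-0.7, 0.9, -0.6]
grip_width: 0.151
grasp_force: 78.5
```

>>> arm_command(plan=[{"dp":[0,0,0.5],"spin":0},{"dp":[0,0,0],"spin":0}])

```text
clock: 18.15
position: [0.5114, -0.1579, 0.2434]
ee_rot: [0.728, 0.685, 0.0, -0.0]
ft_force: [-1.3, 0.7, 0.8]
grip_width: 0.15
grasp_force: 78.9
```

>>> arm_command(plan=[{"dp":[0,0,0.3],"spin":0},{"dp":[0,0,0],"spin":0}])

```text
clock: 18.35
position: [0.5114, -0.158, 0.2433]
ee_rot: [0.728, 0.685, 0.0, -0.0]
ft_force: [-2.2, 0.8, 5.0]
grip_width: 0.149
grasp_force: 79.4
```

The collar is seated. I'll release and rise.

>>> arm_command(plan=[{"dp":[0,0,0],"spin":0},{"dp":[0,0,0],"spin":0},{"dp":[0,0,0],"spin":0},{"dp":[0,0,0],"spin":0}], grip=0.2)

```text
clock: 18.75
position: [0.5113, -0.158, 0.2429]
ee_rot: [0.728, 0.685, -0.0, -0.0]
ft_force: [0.3, -0.3, 0.3]
grip_width: 0.403
grasp_force: 0.0
```

>>> arm_command(plan=[{"dp":[0,0,-10],"spin":0},{"dp":[0,0,-15],"spin":0},{"dp":[0,0,-25],"spin":0},{"dp":[0,0,-25],"spin":0},{"dp":[0,0,-25],"spin":0}])

```text
clock: 19.25
position: [0.5112, -0.1583, 0.3454]
ee_rot: [0.729, 0.685, 0.0, 0.0]
ft_force: [0.3, 0.0, -0.0]
grip_width: 0.399
grasp_force: 0.0
```

>>> arm_command(plan=[{"dp":[0,0,-20],"spin":0},{"dp":[0,0,-10],"spin":0},{"dp":[0,0,0],"spin":0},{"dp":[0,0,0],"spin":0}])

```text
clock: 19.65
position: [0.5111, -0.1579, 0.3726]
ee_rot: [0.728, 0.685, -0.0, -0.0]
ft_force: [0.7, -0.7, -0.1]
grip_width: 0.399
grasp_force: 0.0
```

```bash
python3 - <<'E'
from h import *
b=viewer.camera("side")
cv2.imwrite("pics/z5.png",cv2.resize(b[160:280,230:350],(600,600),interpolation=cv2.INTER_CUBIC))
plan(.5109,-.1575,.37,-.061,1)
E
```

```text
[{'dp': [0.0, -0.0, 2.0], 'spin': np.float64(0.0)}]
at [ 0.5111 -0.1578  0.3721] yaw -0.061 tilt [-0.0013  0.0002] F [ 0.3  0.6 -0.6] w 0.40067427439121334 t 19.7
```

View pics/z5.png

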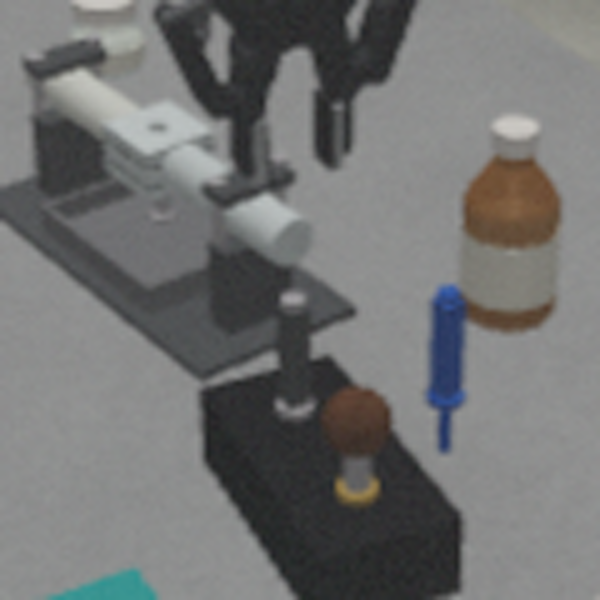

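The punch stands upright and seated at (295,400), the pin head hangs below the joint at (162,210), and the gripper is clear of everything. I'm handing in.

```bash
python3 -c "
from workcell import manip
print(manip.hand_in())"
```

```text
the job is handed in; nothing more can be done
None
```

I drove the pin down with the collar seated on the joint at about 20–24 N for one second, returned the punch upright to its stand hole, and handed the job in at about 20 s; no verdict came back.

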